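# Wedge the rocking preheater

### The job

The flat white soldering preheater on the bench (cold) rocks, because its foot at the near left corner (seen from the robot) is too short. Press that corner of its top down to feel it rock, then push the wooden wedge thin end first under that foot, pressing the corner again to test and pushing further as needed, until the preheater stands level and a firm press on the corner no longer rocks it. Only press and push with the fingertips: do not grip or lift anything, do not shove the preheater along the bench, leave the other things alone, and finish clear of everything.

Things in the scene. Friction and masses are not known exactly. Their poses are not given: they have to be found in the camera images.
- preheater: flat white preheater with a bare metal plate on top, loose, about 2.5 kg: a box 194 mm deep (its x), 260 wide (its y), 38 high, on domed rubber feet 20 mm across that hold its underside 20 mm and its flat top 58 mm above the bench. Origin at bench level below its centre; its knob and display face its -x, towards the robot; +y is its left seen from the robot. It stands level on three feet; the one at -x, +y is too short
- loose_corner (a point): point on the preheater's flat top straight above the short foot, 17 mm in from the front and left sides: the place to press. 2 to 6 N there rocks the box 0.035 to 0.07 rad until the short foot meets the bench (or the wedge)
- under_foot (a point): point fixed to the preheater, at bench level straight below the centre of the short foot. That foot hangs 5 to 8.5 mm above the bench, differing each time (this point does not tell). Its front edge is 10 mm, the preheater's front face 17 mm, nearer to the robot than this point
- wedge: wooden wedge, 0.12 kg, 110 mm long (its x), 88 wide (its y), 18 high at the thick end (its -x, facing the robot), sloping to 3 mm at the thin end (+x). Origin at the centre of its underside. Starts flat, thin end 10 to 45 mm short of the foot's edge, up to 15 mm and 0.15 rad out of line. Slides at about 1 N; jams under the foot with 2 N more or above, and stays where left
- spool: small wire spool, 60 mm across, 46 mm high, standing in front of the preheater's middle and right part; origin at the centre of its underside; leave alone
- flux: small white bottle, 36 mm across, 90 mm high, left of the preheater; origin at the centre of its underside; leave alone
- bit_set: black block with steel bits, 70 x 110 x 28 mm, left of the wedge; origin at the centre of its underside; leave alone
Mind the look-alikes: they are no part of the job. There is more than one size of the wedge; the job needs the middle-sized.

How it is judged (in metres and radians):
On the way, in this order (a step that is already met when the one before it is completed fails the run):
1. the corner above the short foot is pressed down and the preheater rocks (leans more than 0.025 rad) (contact force between the fingers and preheater above 1 N and angle between preheater's own z axis and vertical above 0.025 rad and horizontal distance between the grasp point and loose_corner below 0.045 m), for 0.05 s.
2. the wedge is under the short foot, with the preheater level and not touched (x of under_foot in the frame of wedge between -0.03 and 0.056 m and y of under_foot in the frame of wedge between -0.038 and 0.038 m and angle between preheater's own z axis and vertical below 0.015 rad and contact force between the fingers and preheater below 0.1 N), for 0.2 s.
3. the same corner is pressed with over 4 N, the wedge carries it and the preheater leans less than 0.015 rad (x of under_foot in the frame of wedge between -0.03 and 0.056 m and y of under_foot in the frame of wedge between -0.038 and 0.038 m and contact force between the fingers and preheater above 4 N and contact force between wedge and preheater above 2.5 N and angle between preheater's own z axis and vertical below 0.015 rad and horizontal distance between the grasp point and loose_corner below 0.045 m), for 0.2 s.
At the end, for the whole second after the job is handed in: The wedge lies flat on the bench with its thin end under the short foot (the foot's centre over the wedge, within 38 mm of its centreline), the preheater leans less than 0.015 rad and stands within 30 mm of where it was, and all is at rest (x of under_foot in the frame of wedge between -0.03 and 0.056 m and y of under_foot in the frame of wedge between -0.038 and 0.038 m and angle between preheater's own z axis and vertical below 0.015 rad and angle between wedge's own z axis and vertical below 0.04 rad and height (world z) of wedge below 0.005 m and distance of preheater from where it was at the start of the episode below 0.03 m and linear speed of each of preheater, wedge below 0.02 m/s); the robot touches nothing.
It fails at once if the wedge is lifted or tipped up (height (world z) of wedge above 0.01 m or angle between wedge's own z axis and vertical above 0.2 rad).
It fails at once if the preheater is lifted, tipped or shoved along the bench by more than 30 mm (height (world z) of preheater above 0.02 m or angle between preheater's own z axis and vertical above 0.15 rad or distance of preheater from where it was at the start of the episode above 0.03 m).
It fails at once if the spool, bottle or bit set is moved more than 20 mm (distance of any of spool, flux, bit_set from where it was at the start of the episode above 0.02 m).
It also fails if it takes over 54 s, if anything falls off the work surface, if the arm or the gripper's body presses on something with over 40 N, if the wrist force passes 120 N, or if a joint passes its speed limit or range.

### The arm

A 6-joint arm with a two-finger parallel gripper is mounted at the origin on the work surface. World frame = base frame: x ahead of the robot, y to its left, z up, the work surface at z = 0. Lengths are in mm, angles in rad, forces in N, time in s.
With the tool pointing down it reaches from about 350 to 875 mm from the base axis. Payload 15.5 kg.
Tool frame: the origin (TCP) lies on the centre line of the jaws, within the pads' length; the fingertips stand 19 mm ahead of it and the grasp point (between the pads) is the TCP; z points along the fingers, y is the line along which they close (so a half turn about z gives the same grasp; the last joint's range is limited). The gripper opens to 85 mm and grips with 20 to 120 N. Pads are 22 mm wide; open, the fingers measure 114 mm over their backs; the gripper's body (76 mm by 85 mm) begins 54 mm behind the grasp point. The pads swing forward as they close: fully open they stand 13 mm farther back than shut.
Start: joints at [1.089, 0.494, 1.345, -0, 1.302, -0.096], TCP at [235.183, 579.064, 250.277] pointing down, gripper open.
Joint ranges: [-2.91, 2.91], [-0.82, 2.16], [0.22, 2.67], [-1.22, 4.37], [0.12, 2.79], [-3.08, 3.08]. Speed limits (rad/s): [1.89, 1.89, 2.57, 3.01, 3.01, 3.01].

### API

Orientations are given as a unit quaternion [w, x, y, z].
In Python, from cell import status, cams, arm, nets gives the robot as it stands. The module is installed in compiled form; this text tells all that it offers.
- The arm moves only by the tool apply_moves, never from a script. Its argument "rows" is a list of rows, each an object with "offset": the shift along the tool's x, y, z in cm, a list of three; "dr": the turn, a rotation vector about the tool's x, y, z in rad, a list of three. In form: [{"offset": [tx, ty, tz], "dr": [rx, ry, rz]}, ...]. A call has 1 to 10 rows; each row is the pose to reach, as a shift and turn from the pose commanded when the call began, along the tool's axes at that moment; what a row does not reach only later rows make up. A row lasts 1/12 s, in which the tool goes at most 41.7 mm and 7.16 degrees, less where a joint would pass 70% of its speed; a pose out of reach is approached as far as the arm can. A call with a gripper value outside its range is refused whole. "grip" is the closure, from 0 (fully open) to 1 (shut), set as the call begins (left out, the last holds). The fingers move at their own pace and stop on an object; "squeeze" is the grip in N (left out, the last holds). Time passes only in rows, so rows that repeat a pose let the fingers close. It gives the time, the measured TCP pose, the force, the opening and the grip force at its end, in the units of the state.
- status.get_obs(): the state, without advancing time (a new reading comes with each control period).
- cams.snapshot(name): name is "side" or "top"; returns (picture, depth): 420x560x3 uint8, blue, green, red; 420x560 float32, mm along the optical axis (not along the pixel's ray), 0 where there is no reading.
- cams.camera_params(name): a dict with "vfov" (degrees; the focal length in pixels is half the picture's height over the tangent of half this angle, whatever the lens; pixels are square), "cx", "cy" (the principal point, pixels), "T" (4x4, takes a point from camera to world coordinates). Camera axes: x right, y down, z forward; pixel columns grow to the right and rows downward; lengths in mm; the calibration is good to about 2 mm. A picture is of the moment at which its call begins. camera_params takes no time and is no camera call.
- arm.close_job(): hands the job in; it is judged then, once.
Trained networks look in the newest picture that a camera, given by its name, has taken for a name from the list of things; names that differ only in an ending like _2 or _b are one class to them, and where a whole thing is asked for, a point or a joint stands for the part that bears it (a point fixed in the world has none). Each returns a list of dicts, best first, with "conf" (0 to 1); they miss things now and then, are a little off and sometimes report something else, mostly with a low value. They report only what shows in the picture. A call takes as long as a camera call. They do not tell look-alikes from the thing itself.
- nets.search_frame(label, camera): "box" ([left, top, right, bottom] in pixels, round what is visible of it).
- nets.silhouettes(label, camera): "pixels" (420x560 bool, what is visible of it) and "box" ([left, top, right, bottom] in pixels, round what is visible of it).
- nets.tip_of(label, camera): "point" ([column, row] in pixels: a listed point, or the origin of a listed thing).
The state is a dict: "clock": time; "qpos": joint angles; "dq": joint speeds; "effort": joint torques, N m; "ee_pos": TCP position; "tool_rot": TCP orientation; "force": force on the tool from outside, world axes, zero at the start; "moment": the same for the moment, N m; "gripper_width": finger opening in mm; "grasp_force": force on a finger pad.
Only numpy, scipy, OpenCV 4.12 (cv2) and the standard library are available. Lean on these libraries where they do the work, as an engineer would, in place of code of your own. Each camera call takes 0.05 s, during which the arm holds its last target. There are 200 camera calls.

## Working session

There is one attempt and no reset: what is moved stays moved. The work goes in short steps, Python scripts to look and compute and a tool call to move; the robot and the scene stay as the last step left them, time stands still between calls to the robot, and variables do not carry over. Pictures are saved under pics/ and viewed, at most 10 in all, crops included, and the job is handed in when it is done.

Besides the shell and the picture viewer there is one more tool, called after "Request:" as name([rows], argument=value, ...), one row to a line, values as JSON. apply_moves: Moves the arm, as the interface text tells. Its arguments: {"type":"object","properties":{"rows":{"type":"array"},"grip":{"type":"number"},"squeeze":{"type":"number"}},"required":["rows"]}

```bash
mkdir -p pics && cat > h.py <<'E'
import numpy as np, cv2
from cell import status, cams, arm, nets
def K(n):
    p=cams.camera_params(n); f=210/np.tan(np.radians(p["vfov"])/2); return f,p["cx"],p["cy"],np.array(p["T"])
def world(n,d):
    f,cx,cy,T=K(n); v,u=np.mgrid[:420,:560]
    P=np.stack([(u-cx)/f*d,(v-cy)/f*d,d,np.ones_like(d)],-1)@T.T
    return P[...,:3]
def proj(n,p):
    f,cx,cy,T=K(n); q=np.linalg.inv(T)@np.append(p,1); return f*q[0]/q[2]+cx,f*q[1]/q[2]+cy
E
python3 - <<'E'
from h import *
for n in ("top","side"):
    im,d=cams.snapshot(n); np.save(n+"d.npy",d); cv2.imwrite(f"pics/{n}0.png",im); W=world(n,d)
    print(n,K(n)[3].round(2).tolist(),K(n)[:3])
    for l in ("preheater","wedge","spool","flux","bit_set"):
        for r in nets.silhouettes(l,n):
            m=r["pixels"]&(d>0); print(l,round(r["conf"],2),np.round(r["box"]),np.median(W[m],0).round(),W[m].min(0).round(),W[m].max(0).round())
    for l in ("loose_corner","under_foot"):
        print(l,[(round(r["conf"],2),np.round(r["point"],1)) for r in nets.tip_of(l,n)])
print(status.get_obs())
E
```

```text
top [[-0.0, -0.98, 0.18, 430.92], [-1.0, 0.01, 0.03, 4.93], [-0.03, -0.18, -0.98, 867.18], [0.0, 0.0, 0.0, 1.0]] (np.float64(396.2295566936569), 277.8447512038052, 211.70688795684762)
preheater 0.62 [281.  94. 413. 199.] [ 723. -122.   57.] [ 610. -261.   -4.] [861.  19.  64.]
wedge 0.79 [285. 277. 370. 370.] [347. -74.  14.] [ 258. -161.   -4.] [437.  12.  28.]
wedge 0.77 [262. 189. 311. 249.] [569.   9.  10.] [508. -47.  -3.] [635.  61.  21.]
wedge 0.51 [240. 105. 252. 137.] [780.  93.  58.] [771.  77.  -3.] [833. 117.  94.]
spool 0.7 [362. 216. 393. 244.] [ 543. -181.   46.] [ 515. -212.   -2.] [ 575. -155.   51.]
flux 0.84 [240. 105. 254. 136.] [781.  92.  58.] [771.  77.  -3.] [833. 117.  94.]
bit_set 0.9 [182. 195. 236. 235.] [577. 175.  18.] [535. 118.  -2.] [624. 240.  32.]
bit_set 0.25 [280.  91. 413. 199.] [ 722. -123.   57.] [ 610. -262.   -1.] [861.  19.  64.]
loose_corner [(0.75, array([291.8, 166.6]))]
under_foot [(0.97, array([289.3, 173.3]))]
side [[0.81, -0.29, 0.52, 44.66], [-0.59, -0.42, 0.69, -700.15], [0.02, -0.86, -0.51, 620.41], [0.0, 0.0, 0.0, 1.0]] (np.float6
[... 778 characters left out ...]
 205.8]))]
{'clock': 0.8, 'qpos': array([ 1.08950378e+00,  4.93605233e-01,  1.34551254e+00,  1.47115185e-05,
        1.30248962e+00, -9.55184368e-02]), 'dq': array([-0.00066858, -0.00096908,  0.00068657,  0.00071314, -0.00167029,
        0.00113609]), 'effort': array([ 1.42206223e-03, -8.81970906e+01, -3.84248722e+01, -2.15676137e-04,
        1.08244498e-03,  1.65833137e-05]), 'ee_pos': array([235.17557137, 579.06426618, 250.26945553]), 'tool_rot': array([-8.89591657e-06,  1.91695116e-01,  9.81454524e-01, -5.04858510e-06]), 'force': array([ 0.32563839,  0.56571336, -0.03031607]), 'moment': array([ 0.00721829, -0.0420344 , -0.00403818]), 'grasp_force': 0.0, 'gripper_width': 85.60241959833186}
```

```bash
python3 - <<'E'
from h import *
D={n:np.load(n+"d.npy") for n in("top","side")}
for n in D:
    W=world(n,D[n]); x,y,z=W[...,0],W[...,1],W[...,2]
    def rect(nm,m):
        m=cv2.morphologyEx(m.astype(np.uint8),cv2.MORPH_OPEN,np.ones((2,2)))>0
        r=cv2.minAreaRect(W[m][:,:2].astype(np.float32)); print(n,nm,m.sum(),np.round(r[0],1),np.round(r[1],1),round(r[2],1),"zmax",np.percentile(z[m],98).round(1)); print(cv2.boxPoints(r).round(1).tolist())
    v=D[n]>0
    rect("pre",v&(z>52)&(z<64)&(x>590)&(x<870)&(y<40)&(y>-290))
    for nm,c in dict(A=(345,-75),B=(567,9),C=(398,137)).items():
        m=v&(z>4.0)&(z<40)&(np.hypot(x-c[0],y-c[1])<(110 if nm=="A" else 75)); m&=x<630
        rect("wedge"+nm,m)
    m=v&(z>4)&(z<24)&(x<630)&(np.hypot(x-567,y-9)<75)
    # plane fit of slope
    P=W[m]; P=P[(P[:,2]>5)]; A=np.c_[P[:,:2],np.ones(len(P))]; s=np.ones(len(P),bool)
    for _ in range(6):
        c=np.linalg.lstsq(A[s],P[s,2],rcond=None)[0]; s=abs(A@c-P[:,2])<1.5
    print("slope",c.round(4),"dir",np.arctan2(-c[1],-c[0]).round(3),np.hypot(*c[:2]).round(3),s.sum())
a=cv2.imread("pics/top0.png")[85:385,160:430]; b=cv2.imread("pics/side0.png")[170:340,140:450]
a=cv2.resize(a,None,fx=1.85,fy=1.85,interpolation=3)[:555]
b=cv2.resize(b,(300,164*1)); 
cv2.imwrite("pics/crop0.png",np.hstack([a,np.vstack([b,np.zeros((a.shape[0]-164,300,3),np.uint8)])]))
for p in [(291.8,166.6)]:
    pass
f,cx,cy,T=K("top")
def ray(n,uv,z):
    f,cx,cy,T=K(n); d=T[:3,:3]@np.array([(uv[0]-cx)/f,(uv[1]-cy)/f,1]); return (T[:3,3]+d*(z-T[2,3])/d[2]).round(1)
print(ray("top",(291.8,166.6),58),ray("side",(309.5,214.6),58),ray("top",(289.3,173.3),0),ray("side",(310.7,233.8),0))
E
```

```text
top pre 10444 [ 633.2 -117.8] [274.5 435.5] 81.8 zmax 60.7
[[398.0, -222.39999389648438], [829.0, -284.8999938964844], [868.2999877929688, -13.199999809265137], [437.29998779296875, 49.20000076293945]]
top wedgeA 3907 [361.  -54.4] [177.7 145.7] 54.6 zmax 24.4
[[250.10000610351562, -84.5], [368.79998779296875, -169.0], [471.8999938964844, -24.200000762939453], [353.20001220703125, 60.29999923706055]]
top wedgeB 1725 [527.7  15.3] [ 87.9 183.7] 76.7 zmax 19.1
[[428.29998779296875, -6.400000095367432], [607.0, -48.599998474121094], [627.2000122070312, 37.0], [448.3999938964844, 79.19999694824219]]
top wedgeC 824 [421.3  93.2] [ 68.6 168.9] 24.2 zmax 14.5
[[355.3999938964844, 156.10000610351562], [424.70001220703125, 2.0999999046325684], [487.20001220703125, 30.299999237060547], [417.8999938964844, 184.3000030517578]]
slope [-1.20200e-01  2.87000e-02  7.89274e+01] dir -0.235 0.124 1189
side pre 5541 [ 412.7 -308.2] [1028.1  315.1] 29.8 zmax 60.3
[[-111.80000305175781, -426.6000061035156], [44.70000076293945, -700.0999755859375], [937.0999755859375, -189.8000030517578], [780.7000122070312, 83.80000305175781]]
side wedgeA 3187 [ 185.1 -335. ] [768.2 148.8] 58.0 zmax 24.5
[[-81.5, -621.2999877929688], [44.70000076293945, -700.0999755859375], [451.70001220703125, -48.599998474121094], [325.5, 30.200000762939453]]
side wedgeB 1025 [ 345.9 -341. ] [929.2 123.9] 57.6 zmax 18.9
[[44.70000076293945, -700.0999755859375], [149.3000030517578, -766.5], [647.0999755859375, 18.100000381469727], [542.5, 84.5]]
side wedgeC 437 [ 210.  -254.6] [946.3  88. ] 64.3 zmax 13.9
[[-34.70000076293945, -662.0], [44.70000076293945, -700.0999755859375], [454.6000061035156, 152.8000030517578], [375.29998779296875, 190.89999389648438]]
slope [-1.26400e-01  2.94000e-02  8.28275e+01] dir -0.229 0.13 736
[673.   -4.3  58. ] [668.7  -1.5  58. ] [674.7   0.9   0. ] [676.7  -1.8   0. ]
```

View pics/crop0.png

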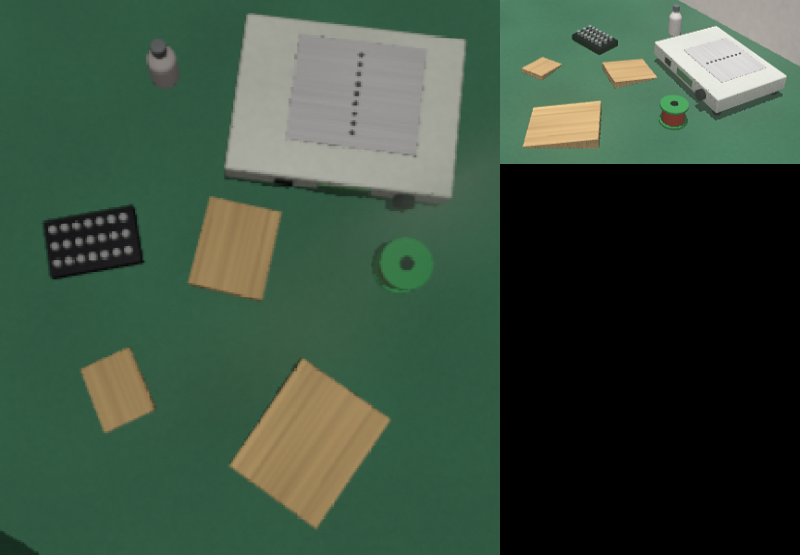

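View pics/side0.png

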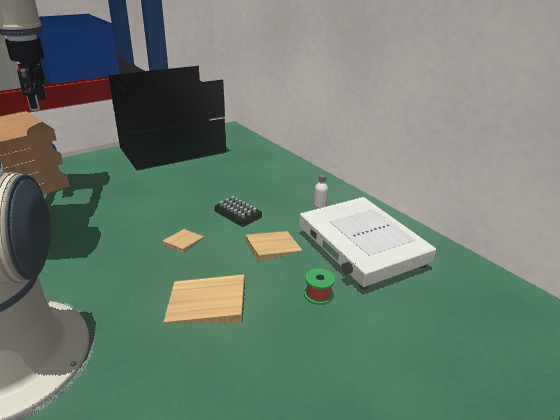

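The crop and side view show three wedges: the large one (top crop 310,445), the middle (235,248) and the small (118,390). The middle one fits: about 88×110 mm, 18–19 mm high, its thin end facing the preheater's near-left corner (crop 228,170). The spool (405,263), the bottle (162,63) and the bit set (93,242) stand clear.

```bash
cat >> h.py <<'E'
def ray(n,uv,z):
    f,cx,cy,T=K(n); d=T[:3,:3]@np.array([(uv[0]-cx)/f,(uv[1]-cy)/f,1]); return T[:3,3]+d*(z-T[2,3])/d[2]
def meas(n,pre=True):
    im,d=cams.snapshot(n); W=world(n,d); out={}
    def quad(m):
        c=max(cv2.findContours(m.astype(np.uint8),0,2)[0],key=cv2.contourArea)
        return c[:,0].astype(float)
    def fit(c2,Lx,Ly,p0,hx):
        # fit rectangle (x len Lx, y len Ly): points on contour lie on boundary
        from scipy.optimize import least_squares
        def res(p):
            ca,sa=np.cos(p[2]),np.sin(p[2]); q=(c2-p[:2])@np.array([[ca,-sa],[sa,ca]])
            a=abs(q)-[Lx/2,Ly/2]; return np.where((a>0).any(1),np.hypot(*np.maximum(a,0).T),a.max(1))
        r=least_squares(res,p0,loss="soft_l1",f_scale=1.0); return r.x,np.median(abs(r.fun))
    for l,near in (("wedge",(567,9)),)+((("preheater",(740,-110)),) if pre else ()):
        rs=[r for r in nets.silhouettes(l,n)]
        ms=[(np.hypot(*(np.median(W[r["pixels"]&(d>0)],0)[:2]-near)),i) for i,r in enumerate(rs)]
        if not ms: print(l,"missed"); continue
        m=rs[min(ms)[1]]["pixels"]
        if l=="preheater":
            m=m&(W[...,2]>50)&(W[...,2]<66); c=quad(m); c2=np.array([ray(n,u,58)[:2] for u in c]); out[l]=fit(c2,194,260,[near[0],near[1],-.12],0)
        else:
            c=quad(m); 
            if n=="top":
                p=np.array([near[0],near[1],-.235])
                for _ in range(4):
                    c2=[]
                    for u in c:
                        z=10.
                        for _ in range(5):
                            w=ray(n,u,z); xx=(w[0]-p[0])*np.cos(p[2])+(w[1]-p[1])*np.sin(p[2]); z=np.clip(10.5-xx*15/110,3,18)
                        c2.append(w[:2])
                    p,e=fit(np.array(c2),110,88,p,0)
                out[l]=(p,e)
    return im,d,W,out
def uf(p): c,s=np.cos(p[2]),np.sin(p[2]); q=np.array([-80,113]); return p[:2]+[c*q[0]-s*q[1],s*q[0]+c*q[1]]
def inw(w,pt): c,s=np.cos(w[2]),np.sin(w[2]); d=np.asarray(pt)-w[:2]; return np.array([c*d[0]+s*d[1],-s*d[0]+c*d[1]])
E
python3 - <<'E'
from h import *
im,d,W,o=meas("top")
for k,v in o.items(): print(k,v[0].round(3),v[1].round(2))
u=uf(o["preheater"][0]); print("uf",u.round(1),"in wedge",inw(o["wedge"][0],u).round(1))
E
```

```text
wedge [ 5.70511e+02  7.99500e+00 -2.40000e-01] 0.83
preheater [ 7.29058e+02 -1.21990e+02 -1.51000e-01] 1.47
uf [667.    1.8] in wedge [95.2 16.9]
```

```bash
cat >> h.py <<'E'
from scipy.spatial.transform import Rotation as Ro
def go(x,y,z,yaw):
    "offset (cm) and dr to TCP goal, tool y at yaw+90deg (y = left), pointing down"
    o=status.get_obs(); q=o["tool_rot"]; R=Ro.from_quat([*q[1:],q[0]])
    c,s=np.cos(yaw),np.sin(yaw); G=Ro.from_matrix(np.array([[-c,-s,0],[-s,c,0],[0,0,-1]]).T.T)
    print("off",(R.inv().apply(np.array([x,y,z])-o["ee_pos"])/10).round(2),"dr",(R.inv()*G).as_rotvec().round(3),"pos",o["ee_pos"].round(1),"f",o["force"].round(2),"t",o["clock"])
E
python3 - <<'E'
from h import *
go(671,-1,120,-.15)
E
```

```text
off [-62.21 -37.34  13.03] dr [ 0.     0.    -0.236] pos [235.2 579.1 250.3] f [ 0.03 -0.88  0.19] t 0.95
```

Request:
apply_moves([
  {"offset":[-31,-18.6,3],"dr":[0,0,-0.12]},
  {"offset":[-62.2,-37.3,5],"dr":[0,0,-0.236]},
  {"offset":[-62.2,-37.3,5],"dr":[0,0,-0.236]},
  {"offset":[-62.2,-37.3,5],"dr":[0,0,-0.236]},
  {"offset":[-62.2,-37.3,8],"dr":[0,0,-0.236]},
  {"offset":[-62.2,-37.3,8],"dr":[0,0,-0.236]},
  {"offset":[-62.2,-37.3,8],"dr":[0,0,-0.236]},
  {"offset":[-62.2,-37.3,8],"dr":[0,0,-0.236]},
  {"offset":[-62.2,-37.3,8],"dr":[0,0,-0.236]},
  {"offset":[-62.2,-37.3,8],"dr":[0,0,-0.236]},
], grip=1, squeeze=20)

```text
clock: 1.78
ee_pos: [483.0, 249.2, 208.5]
tool_rot: [0.0, 0.075, 0.997, 0.0]
force: [1.8, 1.3, -0.0]
gripper_width: 0.1
grasp_force: 0.0
```

```bash
python3 -c "
from h import *
go(671,-1,95,-.15)"
```

```text
off [-22.32 -21.93  11.35] dr [0. 0. 0.] pos [483.  249.2 208.5] f [ 1.82  1.28 -0.02] t 1.7833
```

Request:
apply_moves([
  {"offset":[-22.3,-21.9,5],"dr":[0,0,0]},
  {"offset":[-22.3,-21.9,5],"dr":[0,0,0]},
  {"offset":[-22.3,-21.9,5],"dr":[0,0,0]},
  {"offset":[-22.3,-21.9,5],"dr":[0,0,0]},
  {"offset":[-22.3,-21.9,5],"dr":[0,0,0]},
  {"offset":[-22.3,-21.9,5],"dr":[0,0,0]},
  {"offset":[-22.3,-21.9,9],"dr":[0,0,0]},
  {"offset":[-22.3,-21.9,11.3],"dr":[0,0,0]},
  {"offset":[-22.3,-21.9,11.3],"dr":[0,0,0]},
  {"offset":[-22.3,-21.9,11.3],"dr":[0,0,0]},
])

```text
clock: 2.62
ee_pos: [669.0, -0.7, 91.8]
tool_rot: [-0.002, 0.076, 0.997, -0.0]
force: [-1.4, 0.2, -0.1]
gripper_width: 0.2
grasp_force: 0.0
```

```bash
python3 - <<'E'
from h import *
go(671,-1,77,-.15)
im,d=cams.snapshot("side"); cv2.imwrite("pics/side1.png",cv2.resize(im[140:310,190:450],None,fx=3,fy=3,interpolation=3))
E
```

```text
off [-0.21  0.    1.48] dr [-0.    -0.005 -0.002] pos [669.   -0.7  91.8] f [-1.36  0.15 -0.14] t 2.6167
```

View pics/side1.png

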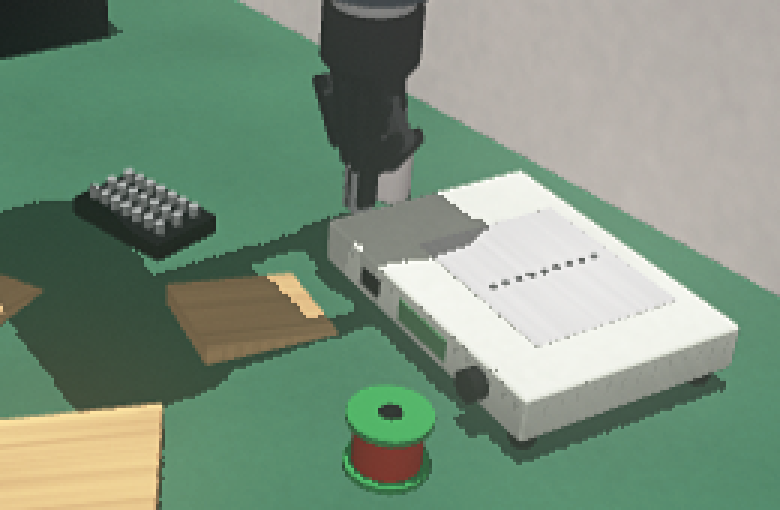

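Gripper shut above the near-left corner (fingertips at crop 385,208; corner at 330,222); the wedge's thin end (295,290) is free. Press.

Request:
apply_moves([
  {"offset":[-0.1,0,1.0],"dr":[0,-0.004,0]},
  {"offset":[-0.1,0,1.3],"dr":[0,-0.004,0]},
  {"offset":[-0.1,0,1.5],"dr":[0,-0.004,0]},
  {"offset":[-0.1,0,1.6],"dr":[0,-0.004,0]},
  {"offset":[-0.1,0,1.7],"dr":[0,-0.004,0]},
  {"offset":[-0.1,0,1.7],"dr":[0,-0.004,0]},
])

```text
clock: 3.17
ee_pos: [670.9, 1.3, 78.9]
tool_rot: [0.002, 0.075, 0.997, -0.0]
force: [-0.9, -0.2, -0.3]
gripper_width: -0.0
grasp_force: 0.0
```

Request:
apply_moves([
  {"offset":[0,0,0.15],"dr":[0,0,0]},
  {"offset":[0,0,0.3],"dr":[0,0,0]},
  {"offset":[0,0,0.4],"dr":[0,0,0]},
  {"offset":[0,0,0.5],"dr":[0,0,0]},
  {"offset":[0,0,0.5],"dr":[0,0,0]},
])

```text
clock: 3.58
ee_pos: [670.8, 1.1, 73.4]
tool_rot: [0.002, 0.075, 0.997, -0.0]
force: [-0.3, 2.0, 4.1]
gripper_width: 0.1
grasp_force: 1.9
```

Request:
apply_moves([
  {"offset":[0,0,0.1],"dr":[0,0,0]},
  {"offset":[0,0,0.2],"dr":[0,0,0]},
  {"offset":[0,0,0.3],"dr":[0,0,0]},
  {"offset":[0,0,0.3],"dr":[0,0,0]},
])

```text
clock: 3.92
ee_pos: [670.8, 1.0, 70.3]
tool_rot: [0.002, 0.075, 0.997, -0.0]
force: [-1.1, 1.2, 3.5]
gripper_width: -0.1
grasp_force: 1.8
```

```bash
python3 - <<'E'
from h import *
o=status.get_obs(); print(o["ee_pos"],o["force"],o["clock"])
for n in("top","side"):
    im,d=cams.snapshot(n); W=world(n,d); m=(W[...,2]>45)&(W[...,2]<66)&(W[...,0]>690)&(W[...,0]<800)&(W[...,1]>-210)&(W[...,1]<-40)
    P=W[m]; c=np.linalg.lstsq(np.c_[P[:,:2],np.ones(len(P))],P[:,2],rcond=None)[0]
    d0=np.load(n+"d.npy"); P=world(n,d0)[m]; c0=np.linalg.lstsq(np.c_[P[:,:2],np.ones(len(P))],P[:,2],rcond=None)[0]
    print(n,"tilt",np.hypot(*(c-c0)[:2]).round(4),(c-c0)[:2].round(4))
E
```

```text
[670.80875025   0.99001085  70.25366684] [-1.09011832  1.16516914  3.45965984] 3.9167
top tilt 0.5747 [ 0.4749 -0.3235]
side tilt 0.3846 [0.37   0.1051]
```

Request:
apply_moves([
  {"offset":[0,0,0.1],"dr":[0,0,0]},
  {"offset":[0,0,0.2],"dr":[0,0,0]},
  {"offset":[0,0,0.2],"dr":[0,0,0]},
])

```text
clock: 4.27
ee_pos: [670.9, 1.0, 69.4]
tool_rot: [0.002, 0.075, 0.997, -0.0]
force: [-7.0, 2.1, 18.0]
gripper_width: 0.2
grasp_force: 9.2
```

```bash
cat >> h.py <<'E'
def tilt(n="side"):
    im,d=cams.snapshot(n); out=[]
    for dd in (np.load(n+"d.npy"),d):
        W=world(n,dd); m=(dd>0)&(W[...,2]>40)&(W[...,2]<68)&(W[...,0]>660)&(W[...,0]<820)&(W[...,1]>-230)&(W[...,1]<-60)
        P=W[m]; s=np.ones(len(P),bool)
        for k in (4,2,1.5,1.5,1.5): 
            c=np.linalg.lstsq(np.c_[P[s,:2],np.ones(s.sum())],P[s,2],rcond=None)[0]; s=abs(P[:,:2]@c[:2]+c[2]-P[:,2])<k
        out.append(c)
    g=(out[1]-out[0])[:2]; return np.hypot(*g).round(4),g.round(4),im,d
E
python3 -c "
from h import *
o=status.get_obs(); print(o['ee_pos'],o['force'],o['clock'])
print(tilt()[:2])"
```

```text
[670.90527429   1.03229465  69.39802556] [-6.98992517  2.13400516 18.02379699] 4.2667
(np.float64(0.0526), array([ 0.039 , -0.0353]))
```

```bash
python3 -c "
from h import *
go(480,30,110,-.24)"
```

```text
off [19.29  0.02 -4.14] dr [0.    0.004 0.09 ] pos [670.9   1.   69.4] f [-6.54  2.29 17.44] t 4.3167
```

Request:
apply_moves([
  {"offset":[0,0,-2.5],"dr":[0,0,0]},
  {"offset":[2,0,-4.2],"dr":[0,0,0]},
  {"offset":[6,0,-4.2],"dr":[0,0,0.04]},
  {"offset":[10,0,-4.2],"dr":[0,0,0.09]},
  {"offset":[14,0,-4.2],"dr":[0,0,0.09]},
  {"offset":[18,0,-4.2],"dr":[0,0,0.09]},
  {"offset":[19.3,0,-4.2],"dr":[0,0.004,0.09]},
  {"offset":[19.3,0,-4.2],"dr":[0,0.004,0.09]},
  {"offset":[19.3,0,-4.2],"dr":[0,0.004,0.09]},
  {"offset":[19.3,0,-4.2],"dr":[0,0.004,0.09]},
], grip=0.5)

```text
clock: 5.15
ee_pos: [481.3, 29.5, 109.9]
tool_rot: [0.001, 0.12, 0.993, 0.0]
force: [0.5, -0.3, 0.1]
gripper_width: 42.5
grasp_force: 0.0
```

```bash
python3 - <<'E'
from h import *
im,d,W,o=meas("side",False)
m=(d>0)&(W[...,2]>14.5)&(W[...,2]<22)&(np.hypot(W[...,0]-530,W[...,1]-18)<60); print("thick edge pts x min",np.percentile(W[m],2,axis=0).round(1),np.percentile(W[m],98,axis=0).round(1))
r=[x for x in nets.tip_of("under_foot","side")]; print([(x["conf"],ray("side",x["point"],0).round(1)) for x in r])
go(482,30,21,-.24)
cv2.imwrite("pics/side2.png",cv2.resize(im[130:300,190:450],None,fx=3,fy=3,interpolation=3))
E
```

```text
thick edge pts x min [508.8 -28.2  14.5] [554.2  58.1  19.9]
[(0.74, array([672.7,   2.6,   0. ]))]
off [-0.08  0.06  8.86] dr [0.    0.001 0.   ] pos [481.   29.6 109.6] f [0.31 0.71 0.47] t 5.3
```

View pics/side2.png

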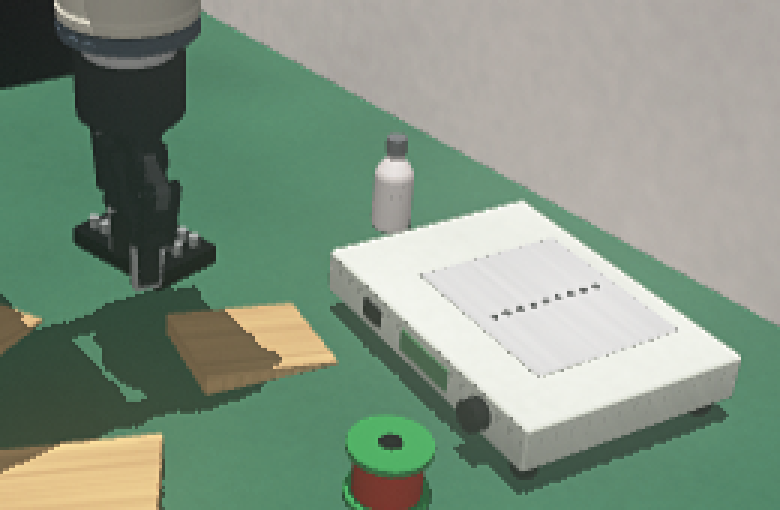

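Request:
apply_moves([
  {"offset":[0,0,4],"dr":[0,0,0]},
  {"offset":[0,0,7.5],"dr":[0,0,0]},
  {"offset":[0,0,8.7],"dr":[0,0,0]},
  {"offset":[0,0,8.8],"dr":[0,0,0]},
  {"offset":[0,0,8.8],"dr":[0,0,0]},
  {"offset":[0,0,8.8],"dr":[0,0,0]},
])

```text
clock: 5.8
ee_pos: [480.6, 29.7, 22.4]
tool_rot: [0.001, 0.12, 0.993, 0.0]
force: [0.5, 0.4, -0.3]
gripper_width: 42.6
grasp_force: 0.0
```

```bash
python3 -c "
from h import *
go(507,24,21,-.24);go(530,21,21,-.2);go(552,18,21,-.15); go(579,15,21,-.15)"
```

```text
off [-2.7   0.07  0.14] dr [0.    0.001 0.   ] pos [480.6  29.7  22.4] f [ 0.46  0.42 -0.32] t 5.8
off [-5.    0.33  0.15] dr [ 0.     0.001 -0.04 ] pos [480.6  29.7  22.4] f [ 0.46  0.42 -0.32] t 5.8
off [-7.21  0.56  0.15] dr [ 0.     0.001 -0.09 ] pos [480.6  29.7  22.4] f [ 0.46  0.42 -0.32] t 5.8
off [-9.9   0.91  0.15] dr [ 0.     0.001 -0.09 ] pos [480.6  29.7  22.4] f [ 0.46  0.42 -0.32] t 5.8
```

Request:
apply_moves([
  {"offset":[-1.5,0,0],"dr":[0,0,0]},
  {"offset":[-2.2,0,0],"dr":[0,0,0]},
  {"offset":[-2.9,0.1,0],"dr":[0,0,0]},
  {"offset":[-3.5,0.2,0],"dr":[0,0,-0.01]},
  {"offset":[-4.1,0.25,0],"dr":[0,0,-0.025]},
  {"offset":[-4.7,0.3,0],"dr":[0,0,-0.035]},
  {"offset":[-5.3,0.4,0],"dr":[0,0,-0.05]},
  {"offset":[-5.9,0.45,0],"dr":[0,0,-0.065]},
  {"offset":[-6.4,0.5,0],"dr":[0,0,-0.08]},
  {"offset":[-6.8,0.55,0],"dr":[0,0,-0.09]},
])

```text
clock: 6.63
ee_pos: [547.9, 18.9, 21.7]
tool_rot: [0.0, 0.074, 0.997, 0.0]
force: [-0.8, 0.3, 0.2]
gripper_width: 42.3
grasp_force: 0.4
```

```bash
python3 - <<'E'
from h import *
print(status.get_obs()["force"])
for n in("top","side"):
    im,d=cams.snapshot(n); cv2.imwrite(f"pics/{n}3.png",im)
a=cv2.resize(cv2.imread("pics/top3.png")[120:270,210:410],(800,600)); b=cv2.imread("pics/side3.png")[150:280,220:360]
cv2.imwrite("pics/c3.png",np.hstack([cv2.resize(a,(400,300),interpolation=2),cv2.resize(b,(400,372),interpolation=3)[72:]]))
E
```

```text
[-0.83313697  0.34422172  0.20002337]
```

View pics/c3.png

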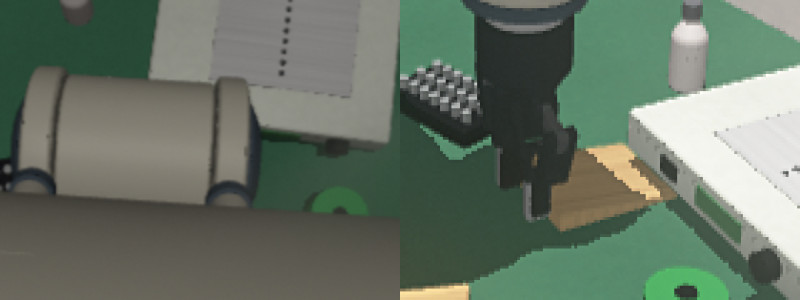

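Request:
apply_moves([
  {"offset":[-0.4,0,0],"dr":[0,0,0]},
  {"offset":[-0.8,0,0],"dr":[0,0,0]},
  {"offset":[-1.2,0,0],"dr":[0,0,0]},
  {"offset":[-1.5,0,0],"dr":[0,0,0]},
  {"offset":[-1.8,0,0],"dr":[0,0,0]},
  {"offset":[-1.8,0,0],"dr":[0,0,0]},
])

```text
clock: 7.23
ee_pos: [565.8, 16.2, 21.8]
tool_rot: [0.0, 0.075, 0.997, 0.0]
force: [-0.3, -0.7, 0.0]
gripper_width: 43.2
grasp_force: 0.0
```

Request:
apply_moves([
  {"offset":[-0.2,0,0],"dr":[0,0,0]},
  {"offset":[-0.4,0,0],"dr":[0,0,0]},
  {"offset":[-0.6,0,0],"dr":[0,0,0]},
  {"offset":[-0.8,0,0],"dr":[0,0,0]},
])

```text
clock: 7.57
ee_pos: [573.1, 15.1, 21.7]
tool_rot: [-0.0, 0.075, 0.997, 0.0]
force: [0.3, 0.6, 0.4]
gripper_width: 42.5
grasp_force: 0.2
```

```bash
python3 - <<'E'
from h import *
print(status.get_obs()["force"])
t=tilt(); im,d=t[2:]; print(t[:2]); W=world("side",d)
m=(d>0)&(W[...,2]>3)&(W[...,2]<22)&(W[...,0]>560)&(W[...,0]<660)&(W[...,1]>-60)&(W[...,1]<80)
P=W[m]; s=np.ones(len(P),bool)
for k in (3,2,1.5,1.5,1.5):
    c=np.linalg.lstsq(np.c_[P[s,:2],np.ones(s.sum())],P[s,2],rcond=None)[0]; s=abs(P[:,:2]@c[:2]+c[2]-P[:,2])<k
print("slope",c.round(4),np.arctan2(-c[1],-c[0]).round(3),"height at foot",(np.array([671,1])@c[:2]+c[2]).round(2),s.sum(), "y range",np.percentile(P[s][:,1],[1,99]).round())
E
```

```text
[0.269927   0.61064927 0.37576257]
(np.float64(0.0014), array([-0.0005,  0.0013]))
slope [-1.13000e-01  2.44000e-02  8.28066e+01] -0.213 height at foot 6.98 346 y range [-42.  46.]
```

Request:
apply_moves([
  {"offset":[-0.2,0,0],"dr":[0,0,0]},
  {"offset":[-0.4,0,0],"dr":[0,0,0]},
  {"offset":[-0.4,0,0],"dr":[0,0,0]},
])

```text
clock: 7.87
ee_pos: [577.3, 14.5, 21.7]
tool_rot: [0.0, 0.075, 0.997, 0.0]
force: [-1.3, 0.8, -0.7]
gripper_width: 42.8
grasp_force: 0.0
```

Request:
apply_moves([
  {"offset":[-0.15,0,0],"dr":[0,0,0]},
  {"offset":[-0.3,0,0],"dr":[0,0,0]},
  {"offset":[-0.3,0,0],"dr":[0,0,0]},
])

```text
clock: 8.12
ee_pos: [579.4, 14.1, 21.7]
tool_rot: [-0.001, 0.075, 0.997, 0.0]
force: [-3.7, 0.5, 1.7]
gripper_width: 42.7
grasp_force: 2.1
```

Request:
apply_moves([
  {"offset":[-0.1,0,0],"dr":[0,0,0]},
  {"offset":[-0.2,0,0],"dr":[0,0,0]},
  {"offset":[-0.2,0,0],"dr":[0,0,0]},
])

```text
clock: 8.37
ee_pos: [580.7, 13.9, 21.6]
tool_rot: [-0.001, 0.075, 0.997, 0.0]
force: [-8.8, 0.7, 3.9]
gripper_width: 42.9
grasp_force: 3.8
```

```bash
python3 - <<'E'
from h import *
print(status.get_obs()["force"]); print(tilt()[:2])
go(545,19,21.7,-.15)
E
```

```text
[-8.78542417  0.71991151  3.87119459]
(np.float64(0.0023), array([-0.0013,  0.0019]))
off [ 3.61 -0.03 -0.  ] dr [ 0.    -0.002  0.   ] pos [580.7  13.9  21.6] f [-7.35  0.49  4.62] t 8.4167
```

Request:
apply_moves([
  {"offset":[1.5,0,0],"dr":[0,0,0]},
  {"offset":[4.5,0,0],"dr":[0,0,0]},
  {"offset":[6,0,0],"dr":[0,0,0]},
  {"offset":[7,0,-3],"dr":[0,0,0]},
  {"offset":[7,0,-7],"dr":[0,0,0]},
  {"offset":[7,0,-9],"dr":[0,0,0]},
  {"offset":[7,0,-9],"dr":[0,0,0]},
  {"offset":[7,0,-9],"dr":[0,0,0]},
], grip=0.5)

```text
clock: 9.08
ee_pos: [513.7, 24.1, 113.0]
tool_rot: [0.002, 0.075, 0.997, 0.0]
force: [0.2, -0.0, -0.3]
gripper_width: 42.7
grasp_force: 0.0
```

```bash
python3 - <<'E'
from h import *
print(status.get_obs()["force"]); t=tilt(); print(t[:2]); im,d=t[2:]; W=world("side",d)
m=(d>0)&(W[...,2]>5)&(W[...,2]<22)&(W[...,0]>560)&(W[...,0]<660)&(W[...,1]>-60)&(W[...,1]<80)
P=W[m]; s=np.ones(len(P),bool)
for k in (3,2,1.5,1.5,1.5):
    c=np.linalg.lstsq(np.c_[P[s,:2],np.ones(s.sum())],P[s,2],rcond=None)[0]; s=abs(P[:,:2]@c[:2]+c[2]-P[:,2])<k
print("slope",c.round(4),np.arctan2(-c[1],-c[0]).round(3),"foot h",(np.array([671,1])@c[:2]+c[2]).round(2))
cv2.imwrite("pics/side4.png",cv2.resize(im[170:290,220:400],None,fx=4.4,fy=4.4,interpolation=3))
go(671,1,95,-.15)
E
```

```text
[ 0.19537294 -0.01845168 -0.3290964 ]
(np.float64(0.0033), array([-0.0022,  0.0025]))
slope [-1.27300e-01  2.56000e-02  9.28347e+01] -0.199 foot h 7.47
off [-15.96   0.07   1.71] dr [0.    0.001 0.   ] pos [513.   24.2 111.9] f [-0.07  0.41  0.02] t 9.1333
```

View pics/side4.png

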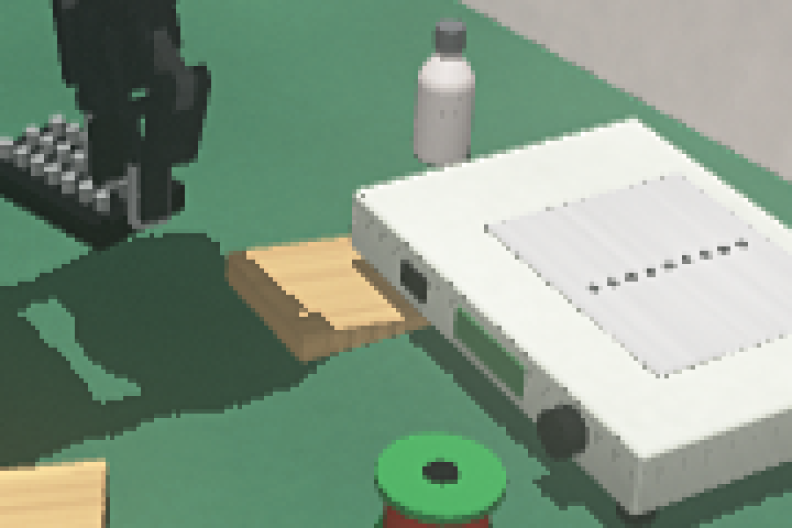

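The wedge (crop 330,285) sits under the near-left corner with its axis about through the foot; the preheater is level and everything else is untouched. Now the test press.

Request:
apply_moves([
  {"offset":[-4,0,0],"dr":[0,0,0]},
  {"offset":[-8,0,0],"dr":[0,0,0]},
  {"offset":[-12,0,0],"dr":[0,0,0]},
  {"offset":[-15.9,0,0],"dr":[0,0,0]},
  {"offset":[-15.9,0,1.5],"dr":[0,0,0]},
  {"offset":[-15.9,0,2.5],"dr":[0,0,0]},
  {"offset":[-15.9,0,3.0],"dr":[0,0,0]},
  {"offset":[-15.9,0,3.2],"dr":[0,0,0]},
  {"offset":[-15.9,0,3.2],"dr":[0,0,0]},
], grip=1)

```text
clock: 9.88
ee_pos: [668.4, 0.7, 78.7]
tool_rot: [-0.001, 0.075, 0.997, 0.0]
force: [-1.0, -0.5, 0.3]
gripper_width: -0.3
grasp_force: 0.0
```

Request:
apply_moves([
  {"offset":[0,0,0.1],"dr":[0,0,0]},
  {"offset":[0,0,0.2],"dr":[0,0,0]},
  {"offset":[0,0,0.3],"dr":[0,0,0]},
  {"offset":[0,0,0.3],"dr":[0,0,0]},
])

```text
clock: 10.22
ee_pos: [669.8, 0.5, 77.0]
tool_rot: [0.0, 0.075, 0.997, 0.0]
force: [-0.5, 0.5, -0.4]
gripper_width: 0.2
grasp_force: 0.0
```

Request:
apply_moves([
  {"offset":[0,0,0.1],"dr":[0,0,0]},
  {"offset":[0,0,0.15],"dr":[0,0,0]},
  {"offset":[0,0,0.15],"dr":[0,0,0]},
])

```text
clock: 10.47
ee_pos: [670.0, 0.6, 76.3]
tool_rot: [0.0, 0.075, 0.997, 0.0]
force: [-5.0, 0.9, 13.6]
gripper_width: 0.4
grasp_force: 7.1
```

Request:
apply_moves([
  {"offset":[0,0,0.05],"dr":[0,0,0]},
  {"offset":[0,0,0.1],"dr":[0,0,0]},
  {"offset":[0,0,0.1],"dr":[0,0,0]},
])

```text
clock: 10.72
ee_pos: [670.0, 0.6, 76.1]
tool_rot: [0.001, 0.075, 0.997, 0.0]
force: [-8.5, 0.9, 25.8]
gripper_width: -0.2
grasp_force: 12.9
```

```bash
python3 - <<'E'
from h import *
print(tilt()[:2]); print(status.get_obs()["force"]); go(500,30,200,-.15)
E
```

```text
(np.float64(0.002), array([-0.0006,  0.0019]))
[-9.2098692   1.42074688 26.1752914 ]
off [ 17.24   0.38 -12.41] dr [0.    0.001 0.   ] pos [6.70e+02 6.00e-01 7.61e+01] f [-9.21  1.42 26.18] t 10.7667
```

Request:
apply_moves([
  {"offset":[0,0,-0.3],"dr":[0,0,0]},
  {"offset":[0,0,-3],"dr":[0,0,0]},
  {"offset":[0,0,-7],"dr":[0,0,0]},
  {"offset":[4,0,-10],"dr":[0,0,0]},
  {"offset":[8,0,-12],"dr":[0,0,0]},
  {"offset":[12,0,-12],"dr":[0,0,0]},
  {"offset":[16,0,-12],"dr":[0,0,0]},
  {"offset":[20,0,-12],"dr":[0,0,0]},
  {"offset":[20,0,-12],"dr":[0,0,0]},
  {"offset":[20,0,-12],"dr":[0,0,0]},
])

```text
clock: 11.6
ee_pos: [469.3, 30.8, 194.6]
tool_rot: [-0.001, 0.075, 0.997, 0.0]
force: [0.0, 0.3, 0.2]
gripper_width: -0.1
grasp_force: 0.0
```

```bash
python3 - <<'E'
from h import *
o=status.get_obs(); print(o["clock"],o["ee_pos"],o["dq"].round(3),o["force"].round(1)); t=tilt(); print(t[:2])
im=t[2]; cv2.imwrite("pics/side5.png",cv2.resize(im[150:300,190:450],None,fx=3,fy=3,interpolation=3))
for l in("under_foot","loose_corner"):
    print(l,[(round(x["conf"],2),ray("side",x["point"],0 if l[0]=="u" else 58).round(1)) for x in nets.tip_of(l,"side")])
print("wedge",[(round(x["conf"],2),ray("side",x["point"],0).round(1)) for x in nets.tip_of("wedge","side")])
E
```

```text
11.6 [469.29538732  30.76425864 194.62144555] [-0.008  0.043 -0.097 -0.     0.003 -0.003] [0.  0.3 0.2]
(np.float64(0.0023), array([-0.0012,  0.002 ]))
under_foot [(0.86, array([668.7,  -8. ,   0. ]))]
loose_corner [(0.7, array([672.7,  -4.8,  58. ]))]
wedge [(0.91, array([650.7,  14.3,   0. ])), (0.69, array([409.1, 143.3,   0. ])), (0.61, array([347.8, -74.7,   0. ]))]
```

View pics/side5.png

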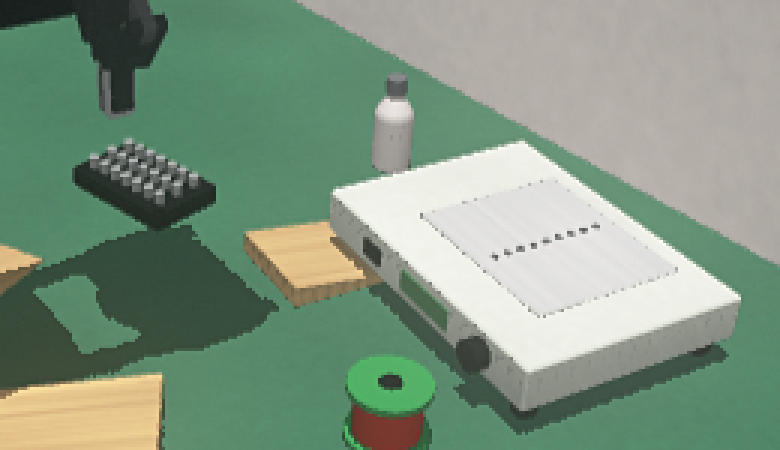

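The wedge is under the foot (crop 315,260), the preheater is level (about 0.002 rad, even under 26 N), and the arm is clear.

```bash
python3 -c "
from h import *
print(arm.close_job())"
```

```text
the job is handed in; nothing more can be done
None
```

I pushed the middle-sized wedge under the short foot until it jammed; the preheater now stands level (about 0.002 rad, even under a 26 N press on the corner), the arm finished clear, and I handed the job in at about 12 s of the 54 s; no verdict came back.

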